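Hold the gel tank's front flap so its hinge bores line up

ROBOT

A 6-joint arm with a two-finger parallel gripper is mounted at the origin on the work surface. World frame = base frame: x ahead of the robot, y to its left, z up, the work surface at z = 0. Lengths are in m, angles in rad, forces in N, time in s.
With the tool pointing down it reaches from about 0.35 to 0.975 m from the base axis. Payload 7.1 kg.
Tool frame: the origin (TCP) lies midway between the tips of the shut fingers; the grasp point (between the pads) lies 19 mm behind it; z points along the fingers, y is the line along which they close (so a half turn about z gives the same grasp; the last joint's range is limited). The gripper opens to 88 mm and grips with 3 to 60 N. Pads are 20 mm wide; open, the fingers measure 115 mm over their backs; the gripper's body (75 mm by 178 mm) begins 61 mm behind the grasp point.
Start: joints at [1.19, 0.423, 1.63, -0, 1.089, -0.019], TCP at [0.221, 0.585, 0.223] pointing down, gripper open.
Joint ranges: [-3, 3], [-0.9, 2.11], [0.09, 2.58], [-1.31, 4.45], [0.11, 2.69], [-2.54, 2.54]. Speed limits (rad/s): [2.39, 2.39, 3.01, 3.14, 3.14, 3.14].

INTERFACE

Orientations are given as a unit quaternion [w, x, y, z].
In Python, from station import move_pose, movel, movej, command_gripper, wait, inverse_kinematics, read_camera, camera_info, MotionError, job_done, get_time, get_joint_pos, get_qvel, get_effort, get_tcp_pos, get_ee_rot, get_ft_force, get_ft_torque, get_grip_width, get_finger_force gives the robot as it stands. Calls block until the motion is done:
- move_pose(position, orientation): joint-space move of the TCP to a pose.
- movel(position, frame=None, v=0.15, until_force=None): straight line of the TCP; frame=None keeps the orientation; v is the mean speed in m/s. With until_force (N) it stops when the force on the tool has changed by that much, and returns True; else False.
- movej(angles): joint-space move.
- command_gripper(opening): opening from 0.0 (shut) to 1.0 (fully open); the grip force is fixed at half the most; returns when the fingers have stopped.
- wait(seconds).
- inverse_kinematics(position, orientation): joint angles nearest the present ones, or None.
- read_camera(name): name is "scene" or "top" or "wrist"; returns the picture (480x640x3 uint8, red, green, blue); there is no depth.
- camera_info(name): a dict with "intrinsics" (3x3 intrinsics, pixels), "T" (4x4, takes a point from camera to world coordinates); the wrist camera has in their place "tool_from_camera" (4x4, takes a point from camera to tool coordinates, whose origin is the TCP and whose axes are the flange's). Camera axes: x right, y up, looking along -z (the intrinsics and any distortion apply to the point x, -y, -z); pixel columns grow to the right and rows downward; lengths in m; the calibration is good to about 2 mm. The wrist camera is an equidistant fisheye: a pixel r from the principal point sees the ray r / f radians off the axis. A picture is of the moment at which its call begins: read the wrist's pose just before it. camera_info takes no time and is no camera call.
A pose or a line that the arm cannot do raises MotionError and nothing moves.
- job_done(): hands the job in; it is judged then, once.
Readings, each from a call of its own:
- get_time(): time.
- get_joint_pos(): joint angles.
- get_qvel(): joint speeds.
- get_effort(): joint torques, N m.
- get_tcp_pos(): TCP position.
- get_ee_rot(): TCP orientation.
- get_ft_force(): force on the tool from outside, world axes, zero at the start.
- get_ft_torque(): the same for the moment, N m.
- get_grip_width(): opening from 0.0 (shut) to 1.0 (fully open).
- get_finger_force(): force on a finger pad.
Only numpy, scipy, OpenCV 4.12 (cv2) and the standard library are available. Lean on these libraries where they do the work, as an engineer would, in place of code of your own. Each camera call takes 0.05 s, during which the arm holds its last target. There are 200 camera calls.

TASK

First fold the gel tank's amber rear cover down until it lies level on the tank. Then lift the loose front flap out of the drying rack by its white grip rail and bring it upright down over the open edge of the cover, so that its red knuckle sits centred between the cover's two black knuckles and the three bores line up for the hinge pin. Finish while still holding it there with the gripper, steady and hanging free without resting on or pressing against the tank or cover; leave everything else on the bench where it is.

Things in the scene. Friction and masses are not known exactly. Their poses are not given: they have to be found in the camera images.
- tank: Clear gel tank, fixed, 200 (x) x 150 (y) x 75 mm high, open on top; origin under its centre on the bench. Red and black terminal blocks on its -x end reach 122 mm from the origin, 75 mm high. The amber rear cover is hinged at the +x rim: hinge axis parallel to the tank's y, 100 mm from the origin along +x, 80 mm above the bench. Tank and rack may swap sides.
- cover (a joint): Angle of the amber rear cover: 0 = level on the tank (hard stop), growing as it swings up; starts at 0.5 to 1.0 rad. Stiff friction hinge, 0.25 N m (about 4 N at 60 mm): it stays where left; push on its upper face. Plate 146 mm wide, 6 mm thick, its middle plane through the hinge axis, from 4 to 86 mm from the hinge; then two black knuckles.
- cover_bore (a point): Bore line centre at the cover's free edge, 100 mm from its hinge, midway between its two black knuckles. y = bore axis, x = towards the cover's hinge, z = cover's upper side. Cover level: this point is over the tank's origin, 80 mm above the bench, axes as the tank's. Black knuckles: tubes 22 mm outside, 12 mm bore, 22 mm long; 35 mm gap between them.
- flap: Loose front flap, about 160 g, upright in the rack's middle slot. Origin: bore centre of its red knuckle, 28 mm above the bench at the start; y = bore axis, z = up the flap, x = across its thickness; the same either way round. Red knuckle: tube 22 mm outside, 12 mm bore, 30 mm long. Above it a neck 30 mm wide, then an amber plate 130 wide (y), 6 thick, 17 to 79 mm above the origin.
- flap_rail (a point): Middle of the flap's white grip rail, 83 mm straight above the flap's origin, same axes. The rail is 70 mm long (y), 14 mm thick (x), 67 to 99 mm above the flap's origin: grip it from above across its thickness. With the bores in line the plate's lower edge is 6 mm above the black knuckles, so only the gripper carries the flap.
- rack: White drying rack, fixed, 130 (x) x 150 (y) x 65 mm high, origin under its centre; slots run along its y. The flap stands in the middle slot, 20 mm deep and 8 mm wide: lift it straight up by 30 mm or more to clear it. A blue gel comb stands in the slot 40 mm to the rack's -x, its top at 79 mm.
- spray_bottle: Red spray bottle, 92 mm across, 190 mm high, at the right of the bench; origin under its centre. Not to be disturbed.
- beaker: Clear beaker with pens, 68 mm across, 150 mm high with the pens; origin under its centre. Not to be disturbed.
- tube_rack: Red tube rack, 110 x 210 x 50 mm, at the left of the bench; origin under its centre. Not to be disturbed.
- well_plate: Blue well plate, 85 x 127 x 14 mm, on the tube rack; origin under its centre. Not to be disturbed.
- tip_box: White pipette tip box with blue lid, 122 x 84 x 73 mm; origin under its centre. Not to be disturbed.
- pin: Steel hinge pin, 8 mm diameter, 89 mm long, lying in a small white tray (70 x 130 x 14 mm) between the tank and the power supply at the back; origin on its underside near the middle. It stays in the tray for a colleague.
Not all that is in view belongs to the job. Of the things that look like the flap, the smallest one is meant.

How it is judged:
On the way, in this order (a step that is already met when the one before it is completed fails the run):
1. the rear cover is folded down level on the tank (within 0.05 rad), the flap still in its rack (value of joint cover below 0.05 rad and distance of flap from where it was at the start of the episode below 0.02 m), for 0.2 s.
2. the flap is lifted clear of the rack in the gripper (z of flap in the frame of rack above 0.052 m and contact force between the fingers and flap above 1 N), for 0.2 s.
At the end, for the whole second after the job is handed in: Cover level within 0.05 rad; flap upright within 0.15 rad, its bore within 3 mm of the cover's bore line (across it and in height), 2.5 mm of the middle along it, axes parallel within 0.09 rad; flap gripped (over 2 N), still, pressing on tank and cover with under 4 N (value of joint cover below 0.05 rad and x of flap in the frame of cover_bore between -0.003 and 0.003 m and y of flap in the frame of cover_bore between -0.0025 and 0.0025 m and z of flap in the frame of cover_bore between -0.003 and 0.003 m and angle between the y axis of flap and the y axis of cover_bore, either way round below 0.09 rad and angle between flap's own z axis and vertical below 0.15 rad and contact force between the fingers and flap above 2 N and contact force between flap and tank below 4 N and linear speed of flap below 0.02 m/s and angular speed of flap below 0.2 rad/s); the arm keeps its last pose, push and grip.
It fails at once if another thing on the bench is moved by more than 20 mm (distance of any of spray_bottle, beaker, tube_rack, well_plate, tip_box, pin from where it was at the start of the episode above 0.02 m).
It also fails if it takes over 58 s, if anything falls off the work surface, if the arm or the gripper's body presses on something with over 40 N, if the wrist force passes 120 N, or if a joint passes its speed limit or range.

## Working session

There is one attempt and no reset: what is moved stays moved. The work goes in short steps, each a Python script; the robot and the scene stay as the last script left them, time stands still between calls to the robot, and variables do not carry over. Pictures are saved under pics/ and viewed, at most 10 in all, crops included, and the job is handed in when it is done.

```bash
mkdir -p pics; ls
python3 - <<'E'
from station import *
import cv2
for n in("scene","top"):
    cv2.imwrite(f"pics/{n}0.png",read_camera(n)[:,:,::-1]); i=camera_info(n); print(n,i)
print(camera_info("wrist"),get_time(),get_ee_rot())
E
```

```text
pics
scene {'intrinsics': array([[580.31184779,   0.        , 319.43489369],
       [  0.        , 580.31184779, 242.43925487],
       [  0.        ,   0.        ,   1.        ]]), 'T': array([[ 0.67583129, -0.61474951,  0.40661419,  1.11509791],
       [ 0.73700425,  0.57020338, -0.36289508, -0.50547635],
       [-0.00876321,  0.54493223,  0.83843429,  1.25538301],
       [ 0.        ,  0.        ,  0.        ,  1.        ]])}
top {'intrinsics': array([[464.22353341,   0.        , 323.39134903],
       [  0.        , 464.22353341, 230.48120879],
       [  0.        ,   0.        ,   1.        ]]), 'T': array([[ 0.02033521,  0.99362297, -0.11090475,  0.40313105],
       [-0.99976087,  0.02110135,  0.0057386 ,  0.01460218],
       [ 0.00804225,  0.11076153,  0.99381447,  1.41225083],
       [ 0.        ,  0.        ,  0.        ,  1.        ]])}
{'intrinsics': array([[371.64829954,   0.        , 326.28350848],
       [  0.        , 371.64829954, 244.94833213],
       [  0.        ,   0.        ,   1.        ]]), 'tool_from_camera': array([[-4.33418779e-04,  9.62024908e-01,  2.72961331e-01,
         7.44974424e-02],
       [ 9.99999879e-01,  4.80340896e-04, -1.05074150e-04,
        -6.92684794e-04],
       [-2.32198439e-04,  2.72961252e-01, -9.62025000e-01,
        -1.61939667e-01],
       [ 0.00000000e+00,  0.00000000e+00,  0.00000000e+00,
         1.00000000e+00]])} 0.1 [-1.17017833e-04  1.79900806e-01  9.83684517e-01 -6.76162910e-04]
```

View pics/top0.png

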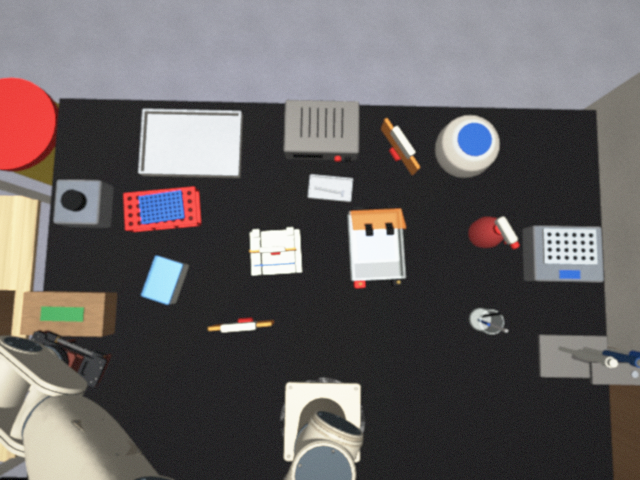

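View pics/scene0.png

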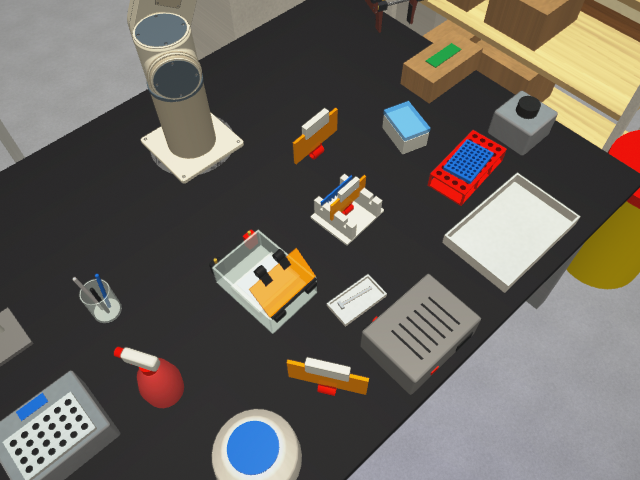

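The scene has three flap-like things. In top-view pixels they are (275,251) standing in the white rack, (240,326) loose in front, and (400,148) loose at the back right. The one in the rack is the smallest and fits the description. I'll confirm it in an enlarged crop.

```bash
cat > h.py <<'E'
from station import *
import numpy as np, cv2
from scipy.spatial.transform import Rotation as R
def rot(): 
    q=get_ee_rot(); return R.from_quat([q[1],q[2],q[3],q[0]]).as_matrix()
def pose(): 
    T=np.eye(4); T[:3,:3]=rot(); T[:3,3]=get_tcp_pos(); return T
def ray(name,uv,T=None):
    "pixel -> origin, direction (world); T = tool pose for wrist"
    i=camera_info(name); K=i["intrinsics"]; x=(uv[0]-K[0,2])/K[0,0]; y=(uv[1]-K[1,2])/K[1,1]
    if name=="wrist":
        r=np.hypot(x,y)+1e-9; d=np.array([np.sin(r)*x/r,-np.sin(r)*y/r,-np.cos(r)]); M=T@i["tool_from_camera"]
    else: d=np.array([x,-y,-1]); M=i["T"]
    return M[:3,3],M[:3,:3]@d
def onz(name,uv,z,T=None):
    o,d=ray(name,uv,T); return o+d*(z-o[2])/d[2]
def quat(yaw):
    "tool down, closing line (tool y) at yaw+90deg i.e. tool x along yaw"
    q=(R.from_euler('z',yaw)*R.from_euler('x',np.pi)).as_quat(); return [q[3],q[0],q[1],q[2]]
def blobs(im,lo,hi,amin=30):
    m=cv2.inRange(cv2.cvtColor(im,cv2.COLOR_RGB2HSV),lo,hi)
    c,_=cv2.findContours(m,cv2.RETR_EXTERNAL,cv2.CHAIN_APPROX_NONE)
    return [k for k in c if cv2.contourArea(k)>amin]
E
python3 - <<'E'
from h import *
t=cv2.imread("pics/top0.png"); cv2.imwrite("pics/crop.png",cv2.resize(t[195:300,235:420],None,fx=4,fy=4,interpolation=cv2.INTER_CUBIC))
for n,uv,z in [("rail",(276,251),.125),("rack",(275,251),.065),("tankL-",(350,280),.075),("tankR-",(405,277),.075),("tank+L",(350,230),.08),("tank+R",(404,228),.08),("bigA",(240,326),.13),("pintray",(331,187),.0)]: print(n,onz("top",uv,z).round(3))
T=pose(); print(T)
E
```

```text
rail [0.487 0.137 0.125]
rack [0.491 0.146 0.065]
tankL- [ 0.411 -0.072  0.075]
tankR- [ 0.423 -0.23   0.075]
tank+L [ 0.555 -0.07   0.08 ]
tank+R [ 0.564 -0.226  0.08 ]
bigA [0.281 0.228 0.13 ]
pintray [ 0.697 -0.014  0.   ]
[[-9.35271373e-01  3.53931116e-01 -4.73501765e-04  2.21021120e-01]
 [ 3.53931433e-01  9.35270486e-01 -1.28815877e-03  5.84081782e-01]
 [-1.30672442e-05 -1.37236518e-03 -9.99999058e-01  2.21980618e-01]
 [ 0.00000000e+00  0.00000000e+00  0.00000000e+00  1.00000000e+00]]
```

View pics/crop.png

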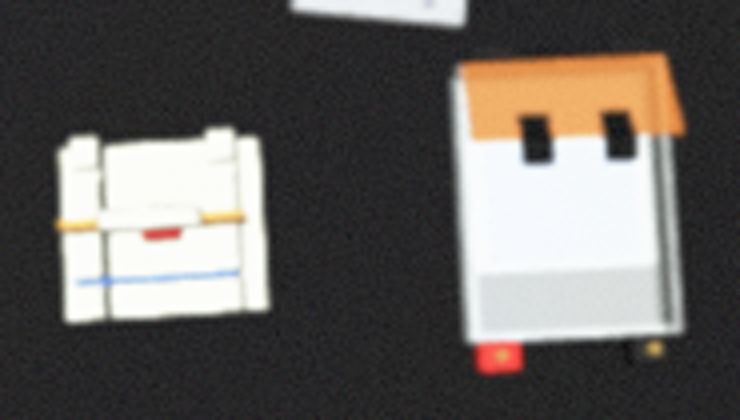

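The crop shows the rack flap with its rail at crop (150,217), i.e. full-frame (272,249). The red knuckle is below it and the blue comb is on the robot side (-x). It is clearly smaller than the two decoys. The cover stands raised with black knuckles at crop (535,138) and (620,135). Next I'll take a closer look with the wrist camera over the rack and the tank.

Run:
```python
from h import *
q=quat(np.radians(94))
for n,p in [("rackw",[.49,.05,.30]),("tankw",[.50,-.24,.30])]:
    move_pose(p,q); wait(.2); T=pose(); np.save(f"pics/{n}.npy",T)
    cv2.imwrite(f"pics/{n}.png",read_camera("wrist")[:,:,::-1]); print(n,T.round(3).tolist(),get_joint_pos(),get_time())
```

```text
rackw [[-0.071, 0.997, -0.0, 0.49], [0.997, 0.071, 0.0, 0.051], [0.0, -0.0, -1.0, 0.3], [0.0, 0.0, 0.0, 1.0]] [7.84049851e-02 1.36098765e-01 1.83602818e+00 8.01575072e-05
 1.16968961e+00 7.68995914e-03] 2.5083
tankw [[-0.072, 0.997, 0.0, 0.5], [0.997, 0.072, 0.0, -0.239], [0.0, 0.0, -1.0, 0.3], [0.0, 0.0, 0.0, 1.0]] [-4.67056784e-01  2.36078522e-01  1.71064736e+00  4.98841106e-05
  1.19471592e+00 -5.38609461e-01] 3.875
```

View pics/rackw.png

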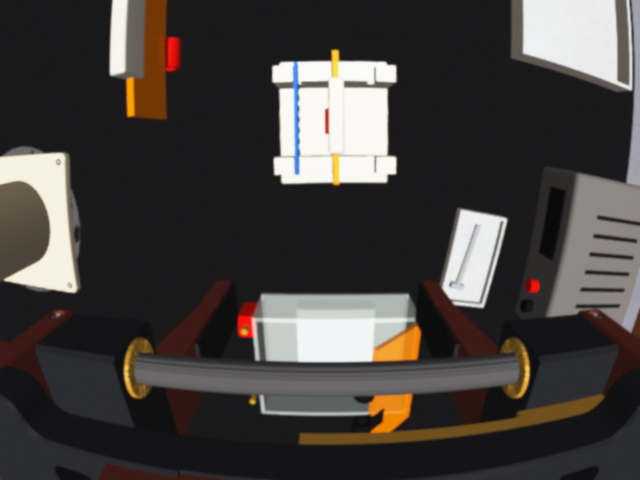

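View pics/tankw.png

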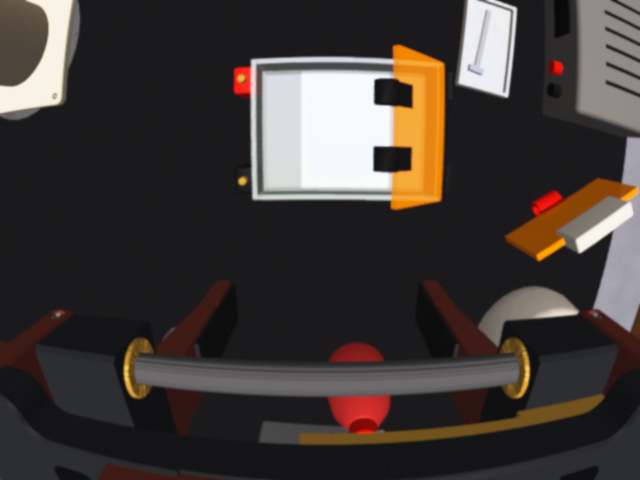

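The rack view shows the flap's rail at about (336,116), the plate ends at (335,52) and (336,184), and the blue comb at x≈297. The tank view shows the rim's -x corners at (252,60) and (253,198), the cover's hinge edge at x≈443 and its raised free edge at x≈393 (rows 45–209). The black knuckles are at (392,92) and (392,158).

Run:
```python
from h import *
T=np.load("pics/tankw.npy"); f=lambda u,z:onz("wrist",u,z,T)
a,b=f((252,60),.075),f((253,198),.075); c,d=f((443,63),.08),f((443,199),.08)
print("rim-x",a,b,np.linalg.norm(a-b)); print("hinge",c,d,np.linalg.norm(c-d))
for z in np.arange(.10,.17,.01):
    p,q=f((393,45),z),f((392,209),z); m=(p+q)/2; h=(c+d)/2
    print(round(z,3),np.linalg.norm(p-q).round(4),m.round(3),"r",np.hypot(h[0]-m[0],z-.08).round(3))
im=cv2.imread("pics/rackw.png")[:,:,::-1]; T=np.load("pics/rackw.npy")
cs=[k for k in blobs(im,(10,150,100),(25,255,255)) if 300<k[:,0,0].mean()<370 and k[:,0,1].max()<220]
for k in cs:
    (cx,cy)=k[:,0].mean(0); print(k[:,0].min(0),k[:,0].max(0))
P=[onz("wrist",(335,51),.107,T),onz("wrist",(336,184),.107,T)]; print("plate",P,np.linalg.norm(P[0]-P[1]),(P[0]+P[1])/2)
P=[onz("wrist",(336.5,78),.127,T),onz("wrist",(336.5,154),.127,T)]; print("rail",P,np.linalg.norm(P[0]-P[1]),(P[0]+P[1])/2)
```

```text
rim-x [ 0.4117595  -0.08098373  0.075     ] [ 0.42136248 -0.22820677  0.075     ] 0.14753590060623567
hinge [ 0.61022565 -0.06740715  0.08      ] [ 0.6238798  -0.21306362  0.08      ] 0.14629505192571388
0.1 0.1645 [ 0.559 -0.143  0.1  ] r 0.062
0.11 0.1599 [ 0.557 -0.144  0.11 ] r 0.067
0.12 0.1554 [ 0.555 -0.145  0.12 ] r 0.074
0.13 0.1508 [ 0.554 -0.145  0.13 ] r 0.081
0.14 0.1463 [ 0.552 -0.146  0.14 ] r 0.089
0.15 0.1417 [ 0.55  -0.146  0.15 ] r 0.097
0.16 0.1372 [ 0.548 -0.147  0.16 ] r 0.106
0.17 0.1327 [ 0.547 -0.148  0.17 ] r 0.114
[333 154] [339 185]
[331  49] [339  75]
plate [array([0.48658158, 0.21368363, 0.107     ]), array([0.4967587 , 0.08511409, 0.107     ])] 0.1289717077465848 [0.49167014 0.14939886 0.107     ]
rail [array([0.48956689, 0.18337643, 0.127     ]), array([0.49451516, 0.11447736, 0.127     ])] 0.06907653601754524 [0.49204103 0.14892689 0.127     ]
```

Run:
```python
from h import *
q=quat(np.radians(94.4))
command_gripper(0.0)
move_pose([.574,-.143,.20],q); movel([.574,-.143,.135],v=.1)
hit=movel([.574,-.143,.075],v=.035,until_force=18)
print(hit,get_tcp_pos(),get_ft_force(),get_time())
p=get_tcp_pos(); movel([p[0],p[1],.20],v=.2)
move_pose([.50,-.24,.30],quat(np.radians(94))); command_gripper(1.0); wait(.1); T=pose(); np.save("pics/tankw2.npy",T)
cv2.imwrite("pics/tankw2.png",read_camera("wrist")[:,:,::-1]); print(get_time())
```

```text
True [ 0.57271881 -0.14285177  0.08329905] [-2.05763958  0.55299386  8.94463592] 8.0167
10.95
```

View pics/tankw2.png

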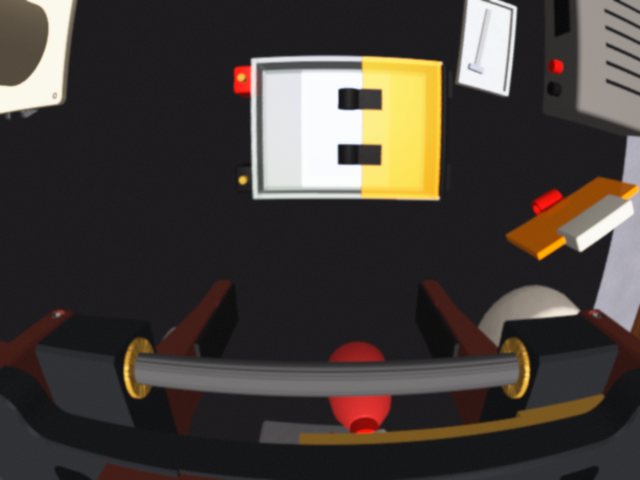

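The cover now lies level, with the face touched at z=0.0833. The black knuckles are at about (348,98) and (348,154) and the plate's free edge is at column 362. Next I'll take matched, centred looks at the knuckles and the rail, so the calibration bias cancels.

Run:
```python
from h import *
q=quat(np.radians(94.3)); u=np.array([np.cos(np.radians(94.3)),np.sin(np.radians(94.3)),0])
out=[]
for n,c,z in [("kn",[.516,-.147,0],.25),("fl",[.492,.149,0],.286)]:
    p=np.array(c)-.0745*u; p[2]=z
    move_pose(p,q); wait(.3); T=pose(); np.save(f"pics/{n}.npy",T); im=read_camera("wrist"); cv2.imwrite(f"pics/{n}.png",im[:,:,::-1])
    # expected pixel region: project by nearest onz
    uu=np.array([[x,y] for y in range(0,300,4) for x in range(200,450,4)]); 
    zz={"kn":.085,"fl":.12}[n]
    d=[np.linalg.norm(onz("wrist",k,zz,T)[:2]-np.array(c)[:2]) for k in uu]; k=uu[int(np.argmin(d))]; print(n,k,get_time(),get_tcp_pos())
    x0,y0=max(k[0]-65,0),max(k[1]-85,0); cr=im[y0:y0+170,x0:x0+130]; print("crop",x0,y0)
    out.append(cv2.resize(cr,(390,510),interpolation=cv2.INTER_NEAREST))
cv2.imwrite("pics/pair.png",np.hstack(out)[:,:,::-1])
```

```text
Traceback (most recent call last):
  File "h.py", line 16, in onz
    o,d=ray(name,uv,T); return o+d*(z-o[2])/d[2]
        ~~~^^^^^^^^^^^
  File "h.py", line 10, in ray
    i=camera_info(name); K=i["intrinsics"]; x=(uv[0]-K[0,2])/K[0,0]; y=(uv[1]-K[1,2])/K[1,1]
ValueError: time passes only in moves, steps and waits
```

```bash
sed -i 's/i=camera_info(name); K/i=INFO[name]; K/; s/^def rot/INFO={n:camera_info(n) for n in ("scene","top","wrist")}\ndef rot/' h.py
python3 - <<'E'
from h import *
a=np.radians(94.3); q=quat(a); u=np.array([np.cos(a),np.sin(a),0])
out=[]
for n,c,z in [("kn",[.516,-.147,0],.25),("fl",[.492,.149,0],.286)]:
    p=np.array(c)-.0745*u; p[2]=z
    move_pose(p,q); wait(.3); T=pose(); np.save(f"pics/{n}.npy",T); im=read_camera("wrist"); cv2.imwrite(f"pics/{n}.png",im[:,:,::-1])
    print(n,get_time(),get_tcp_pos())
    out.append(cv2.resize(im[42:242,261:391],(390,600),interpolation=cv2.INTER_NEAREST))
cv2.imwrite("pics/pair.png",np.hstack(out)[:,:,::-1])
E
```

```text
kn 12.2417 [ 0.52156569 -0.22127862  0.24992889]
fl 13.7417 [0.49771152 0.07411625 0.28586661]
```

View pics/pair.png

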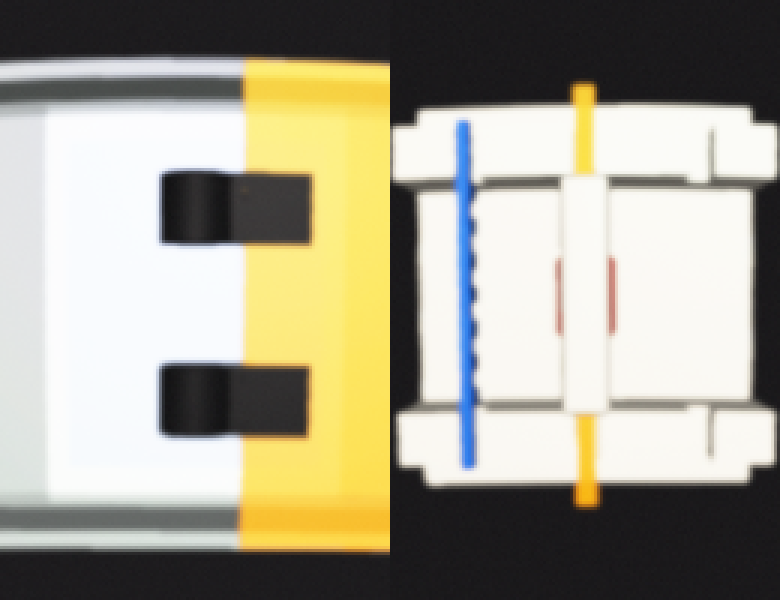

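Left panel: knuckle tubes at crop (160–230, 172–244) and (160–230, 364–436), with the cover's edge at x≈244. Right panel: rail at x 563–608 and y 175–413, plate ends at y≈84 and 506, and red knuckle at y 258–334. I'll measure these with masks.

```bash
cat > m.py <<'E'
from h import *
im=cv2.imread("pics/kn.png"); T=np.load("pics/kn.npy"); g=im.max(2).astype(float)
def edge(prof,lo,hi,lev): # subpixel crossings of lev in prof[lo:hi]
    return [i+(lev-prof[i])/(prof[i+1]-prof[i]) for i in range(lo,hi) if (prof[i]-lev)*(prof[i+1]-lev)<0]
col=g[:,317:336].mean(1); rows=edge(col,90,195,130); print("rows",rows)
cx=[]
for r in rows: cx.append(onz("wrist",(326,r),.091,T))
k=[]
for (r0,r1) in [(int(rows[0])+3,int(rows[1])-2),(int(rows[2])+3,int(rows[3])-2)]:
    e=edge(g[r0:r1].mean(0),305,325,130)[0]; k.append(onz("wrist",(e,(r0+r1)/2),.080,T)); print("tube edge col",e,k[-1])
b=im[:,:,0].astype(float)
p=[onz("wrist",(edge(b[r0:r1].mean(0),333,350,170)[0],(r0+r1)/2),.083,T) for r0,r1 in [(80,97),(127,160),(190,203)]]; print("plate edge",p)
v=k[0]-k[1]; print("yaw knuckles",np.degrees(np.arctan2(-v[0],v[1]))); v=p[0]-p[2]; print("yaw edge",np.degrees(np.arctan2(-v[0],v[1])))
a=np.radians(4.3); ux=np.array([np.cos(a),np.sin(a)]); uy=np.array([-ux[1],ux[0]])
print("bore ux: tube",(np.mean(k,0)[:2]@ux)+.011,"edge",(np.mean(p,0)[:2]@ux)-.014," tcp ux",T[:2,3]@ux)
# rows at column of tube centre
c=np.mean([onz("wrist",(326.5,r),.091,T)[:2]@uy for r in (rows[0],rows[-1])]); ci=np.mean([onz("wrist",(326.5,r),.091,T)[:2]@uy for r in rows[1:3]])
print("bore uy outer",c,"inner",ci,"span",onz("wrist",(326,rows[0]),.091,T)[1]-onz("wrist",(326,rows[-1]),.091,T)[1])
im=cv2.imread("pics/fl.png"); T=np.load("pics/fl.npy"); hsv=cv2.cvtColor(im,cv2.COLOR_BGR2HSV)
s=hsv[:,322:330,1].astype(float).mean(1); r=[edge(im[:,323:329,2].astype(float).mean(1),60,80,120)[0],edge(s,90,110,110)[0],edge(s,170,185,110)[0],edge(im[:,325:329,2].astype(float).mean(1),205,218,120)[0]]; print("flap rows",r)
P=[onz("wrist",(325.5,r[0]),.107,T),onz("wrist",(326.5,r[3]),.107,T)]; Q=[onz("wrist",(325.5,r[1]),.127,T),onz("wrist",(326,r[2]),.127,T)]
m=cv2.inRange(hsv,(18,120,120),(30,255,255))
st=[np.nonzero(m[lo:hi,310:340])[1].mean()+310 for lo,hi in ((75,98),(184,206))]
P=[onz("wrist",(st[0],r[0]),.107,T),onz("wrist",(st[1],r[3]),.107,T)]
print("strip cols",st,"plate",P,(P[0]+P[1])/2,"len",np.linalg.norm(P[0]-P[1]),"rail",(Q[0]+Q[1])/2,np.linalg.norm(Q[0]-Q[1]))
v=P[0]-P[1]; print("flap yaw",np.degrees(np.arctan2(-v[0],v[1])))
E
python3 m.py
```

```text
rows [np.float64(98.71894788114953), np.float64(122.71789360558839), np.float64(162.8898395721925), np.float64(186.9421088904204)]
tube edge col 314.3278772378517 [ 0.50335896 -0.11985646  0.08      ]
tube edge col 313.8979924036896 [ 0.50708292 -0.17704628  0.08      ]
plate edge [array([ 0.52680309, -0.09852153,  0.083     ]), array([ 0.53028906, -0.14743434,  0.083     ]), array([ 0.53325751, -0.19461853,  0.083     ])]
yaw knuckles 3.7255911346993735
yaw edge 3.8425379032234335
bore ux: tube 0.5036681161060649 edge 0.5036131074905545  tcp ux 0.5035250253633492
bore uy outer -0.186233795359721 inner -0.18620502443411419 span 0.07631473421752913
flap rows [np.float64(69.2094861660079), np.float64(98.75242718446601), np.float64(180.2450980392157), np.float64(210.67696629213484)]
strip cols [np.float64(325.10833333333335), np.float64(326.02564102564105)] plate [array([0.4861391 , 0.21532989, 0.107     ]), array([0.49657274, 0.084438  , 0.107     ])] [0.49135592 0.14988394 0.107     ] len 0.13130707356684507 rail [0.4915433  0.15011139 0.127     ] 0.07062248700062768
flap yaw 4.557521368134946
```

Run:
```python
from h import *
q=quat(np.radians(94.5))
move_pose([.4914,.150,.20],q); movel([.4914,.150,.094],v=.12)
print(get_tcp_pos(),get_ft_force())
command_gripper(0.0); print("w",get_grip_width()*.088,get_finger_force(),get_tcp_pos(),get_ft_force())
movel([.4914,.150,.15],v=.05); movel([.4914,.150,.26],v=.15); wait(.2)
T=pose(); np.save("pics/held.npy",T); cv2.imwrite("pics/held.png",read_camera("wrist")[:,:,::-1])
print(get_tcp_pos(),get_ft_force(),get_finger_force(),get_time())
```

```text
[0.49203734 0.15002357 0.09472555] [0.33436513 0.11353469 0.59459309]
w 0.01394980826434973 29.999486804008484 [0.491393   0.15000569 0.09397001] [-0.18162008  0.11985294 -0.57570488]
[0.49096315 0.1498814  0.25912993] [ 0.19112084 -0.39364758 -2.14246518] 29.99915599822998 18.8333
```

View pics/held.png

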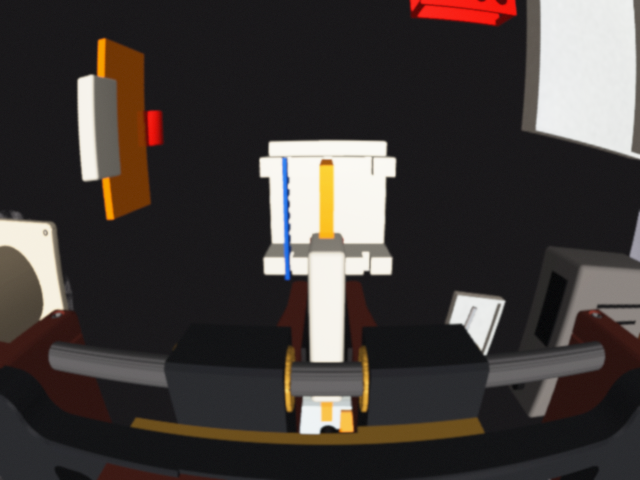

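The flap is held: the rail end is at (327,235) and the plate end at (327,162), edge-on. I'll compare these with the expected tool-frame positions to get the camera bias.

Run:
```python
from h import *
im=cv2.imread("pics/held.png"); T=np.load("pics/held.npy"); hsv=cv2.cvtColor(im,cv2.COLOR_BGR2HSV)
m=cv2.inRange(hsv,(10,150,120),(30,255,255))
def cols(mm,r): 
    c=np.nonzero(mm[r,300:350])[0]+300; return c.min(),c.max()
print([ (r,cols(m,r)) for r in (164,167,170,180,200,220)], im[155:172,327].tolist())
print([ (r,cols(cv2.inRange(hsv,(0,0,140),(180,80,255)),r)) for r in (245,260,300)], im[228:246,327,0].tolist(), )
loc=lambda uv,dz:np.linalg.inv(T)@np.append(onz("wrist",uv,T[2,3]+dz,T),1)
c=np.mean(cols(m,170)); print("plate end tool xy",loc((c+.0,166),.013)[:2]); c=np.mean(cols(m,200)); print("plate mid",loc((c,200),.013)[:2])
for r in(235,241): print("rail end",loc((327,r),.033)[:2])
```

```text
[(164, (np.int64(321), np.int64(331))), (167, (np.int64(320), np.int64(332))), (170, (np.int64(320), np.int64(332))), (180, (np.int64(320), np.int64(332))), (200, (np.int64(320), np.int64(332))), (220, (np.int64(320), np.int64(332)))] [[220, 230, 234], [221, 231, 235], [233, 240, 244], [220, 232, 240], [140, 169, 205], [50, 103, 169], [18, 87, 162], [16, 87, 162], [18, 93, 167], [25, 121, 195], [39, 168, 235], [51, 201, 248], [54, 210, 251], [53, 211, 251], [52, 209, 251], [53, 209, 251], [55, 210, 251]]Traceback (most recent call last):
  File "<stdin>", line 7, in <module>
  File "<stdin>", line 5, in cols
    return umr_minimum(a, axis, None, out, keepdims, initial, where)
ValueError: zero-size array to reduction operation minimum which has no identity
```

Run:
```python
from h import *
im=cv2.imread("pics/held.png"); T=np.load("pics/held.npy")
loc=lambda uv,dz:(np.linalg.inv(T)@np.append(onz("wrist",uv,T[2,3]+dz,T),1))[:2]
print("plate end",loc((326,164.7),.013),"mid",loc((326,200),.013)); print(im[228:250,327,0].tolist())
for r in (265,285): 
    g=im[r,295:360].max(1).astype(int); print(r,[i+295 for i in range(64) if abs(g[i+1]-g[i])>35])
for r in (236,243): print(loc((326.5,r),.033))
```

```text
plate end [ 0.06502023 -0.0001684 ] mid [ 0.05069773 -0.00017639]
[32, 34, 35, 31, 29, 25, 24, 22, 29, 52, 82, 105, 112, 114, 115, 114, 116, 115, 115, 115, 117, 118]
265 []
285 [307, 308, 343, 344, 345]
[4.07975632e-02 1.36081408e-05]
[3.81946527e-02 1.28805813e-05]
```

Run:
```python
from h import *
q=quat(np.radians(93.9)); t=np.array([.5164,-.1479,.146])
move_pose([t[0],t[1],.26],q); wait(.3); print(get_tcp_pos(),get_ft_force())
print(movel([t[0],t[1],.185],v=.08)); wait(.2); print(get_tcp_pos(),get_ft_force())
e=t-np.array(get_tcp_pos()); e[2]=0
print(movel(t+e,v=.03,until_force=6)); wait(.5); p=np.array(get_tcp_pos()); print(p,get_ft_force(),get_time())
movel(t+e+(t-p),v=.02); wait(.5); print(get_tcp_pos(),get_ft_force(),get_finger_force(),get_time())
cv2.imwrite("pics/fs.png",read_camera("scene")[:,:,::-1]);cv2.imwrite("pics/fw.png",read_camera("wrist")[:,:,::-1])
s=cv2.imread("pics/fs.png")[190:340,190:340]; w=cv2.imread("pics/fw.png")[100:340,230:430]
cv2.imwrite("pics/fin.png",np.hstack([cv2.resize(s,(440,440),interpolation=cv2.INTER_CUBIC),cv2.resize(w,(360,440))]))
```

```text
[ 0.51661696 -0.14704678  0.26004949] [ 0.15814404  0.04015383 -2.60881648]
False
[ 0.51667692 -0.14798165  0.18548895] [-0.184417    0.45145527 -2.32886229]
False
[ 0.51611443 -0.14780597  0.14601073] [-0.0745046  -0.77401075 -2.8463756 ] 23.525
[ 0.51640997 -0.14791427  0.14599398] [ 0.34499081  0.61350215 -1.96888132] 29.99922126531601 24.275
```

View pics/fin.png

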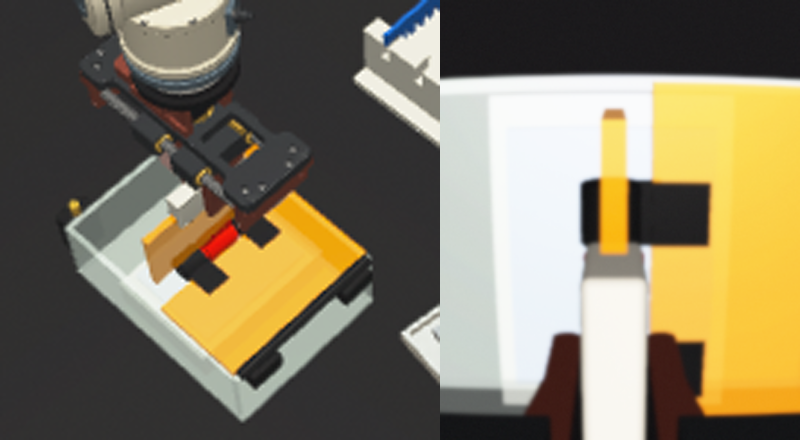

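The red knuckle sits between the two black ones with the plate over the tube's middle. The wrist force is only the flap's weight, so the flap hangs free. I'll hand it in.

```bash
python3 -c "
from station import *
print(get_tcp_pos(),get_ft_force(),job_done())"
```

```text
the job is handed in; nothing more can be done
[ 0.51641454 -0.14791595  0.14599736] [ 0.86318213 -0.59859512 -1.60304087] None
```

I handed the job in at about 24 s with the cover level and the flap held free, its red knuckle between the black ones at the measured bore position; no verdict came back, so the final millimetre tolerances are unconfirmed.

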